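# Brush out a blind bore and check its depth with a dial depth gauge

### The job

Check how deep the bore is in the aluminium pump body clamped in the vice: first clean it with the thick tube brush from the wooden stand, the one whose bristles fill the bore, pushing it gently right to the bottom at least twice and drawing it up to the mouth each time, then hang the brush back in its own hole. Then take the dial depth gauge from the stand and hold it upright over the bore, its base flat across the mouth with a light push of about 10 N and its pin standing on the small raised seat in the middle of the bore's floor; finish while still gripping and holding it there. Leave the thin brush and everything else on the bench alone.

Things in the scene. Friction and masses are not known exactly. Their poses are not given: they have to be found in the camera images.
- brush: Thick tube brush hanging upright in a stand hole, 90 g. Origin: underside centre of its round shoulder (52 mm diameter, 7 mm thick) that rests on the stand; z up. Above: round wooden grip, 24 mm diameter, from 7 to 77 mm. Below: taper 31 to 20 mm diameter, 12 mm long; wire stem; bristle head from 28 to 78 mm below the origin, 33 mm across but soft (only the inner 24 mm are firm).
- brush_tip (a point): Lower end of the thick brush's bristle head, 78 mm below its origin on its axis.
- thin_brush: The other tube brush in the stand: same shoulder and length below it, but its grip is slimmer and shorter (16 mm diameter, 52 mm long) and its bristle head only 15 mm across. Not for this job. Origin and axes as for the thick brush.
- gauge: Dial depth gauge, 185 to 290 g. Origin: underside centre of its flat steel base bar (18 x 76 x 12 mm, long along y); z up. Round dial case 60 mm diameter, 24 mm thick along x, centre 60 mm above the underside, dial facing -x; top at 99 mm. Grip from above across the 24 mm, front to back. A sprung pin sticks out below the base; in the stand the base rests flat on the top, pin in its hole.
- pin (a joint): How far the gauge's pin is pushed in, in m: 0 = fully out, range 0 to 0.020. Spring force 1.1 N at 0, growing 0.12 N per mm. With the base flat across the bore's mouth the pin reads 0.011 on the raised seat, 0.006 on the floor round it.
- pin_tip (a point): Lower end of the gauge's pin (5 mm diameter, on the gauge's axis): 66 mm below the base's underside when fully out, less when pushed in.
- stand: Wooden tool stand, 92 (x) x 225 (y) x 88 mm high, fixed. Origin: underside centre; z up. Top is a 15 mm shelf, open below, with holes on its long centre line: at y = -75 mm and y = 0, 36 mm diameter, a brush in each (which in which varies; a brush's start pose shows its own hole), and at y = +75 mm, 14 mm diameter, for the gauge's pin.
- vice: Grey drill-press vice, fixed to the bench, an aluminium pump body (66 x 64 mm, top face 102 mm above the bench) clamped upright in its jaws. Origin: on the bench under the bore's axis. Its screw and handle reach 155 mm towards -x, its back jaw 73 mm towards +x; jaw tops at 82 mm. z up.
- bore_mouth (a point): Centre of the bore's mouth, in the pump body's flat top face, 102 mm above the bench; z up. The bore is round, upright, blind, 34 mm diameter and 60 mm deep.
- bore_seat (a point): Centre of the top of the raised seat (round, 16 mm diameter, 5 mm high) in the middle of the bore's floor: 55 mm below the mouth. z up.
- caliper: Vernier caliper lying on the bench in front of the stand, 66 x 200 x 5 mm; leave it.
- insulating_tape: Roll of black tape lying behind the vice, 58 mm diameter, 19 mm high; leave it.
- carpenter_pencil: Flat pencil lying between vice and stand, 136 mm long; leave it.
Things that resemble listed ones, but are neither listed nor needed, are in the scene too. Leave any yellow look-alike of the brush alone.

How it is judged (in metres and radians):
On the way, in this order (a step that is already met when the one before it is completed fails the run):
1. the thick brush is at the bottom of the bore (tip within 12 mm of the seat) (horizontal distance between brush_tip and bore_seat below 0.014 m and z of brush_tip in the frame of bore_seat below 0.012 m), for 0.05 s.
2. it is drawn up to the mouth (tip at least 40 mm above the seat) (z of brush_tip in the frame of bore_seat above 0.04 m), for 0.05 s.
3. it is at the bottom a second time (all of step 1), for 0.05 s.
4. it is drawn up again (z of brush_tip in the frame of bore_seat above 0.04 m), for 0.05 s.
5. it hangs in its own hole again, let go and at rest (distance of brush from where it was at the start of the episode below 0.012 m and angle between brush's own z axis and vertical below 0.12 rad and linear speed of brush below 0.03 m/s and contact force between the fingers and brush below 0.1 N), for 0.2 s.
At the end, for the whole second after the job is handed in: Thick brush hangs in its own hole (within 12 mm, 7 degrees of upright). Gauge gripped, still, on the pump body: base within 2 mm of the mouth's face, upright within 3 degrees, pin tip within 7 mm of the seat's centre and pushed in 8.5 to 13.5 mm, force on the pump body 3 to 25 N (all of step 5 and horizontal distance between pin_tip and bore_seat below 0.007 m and z of gauge in the frame of bore_mouth between -0.003 and 0.002 m and angle between gauge's own z axis and vertical below 0.05 rad and value of joint pin between 0.0085 and 0.0135 m and contact force between gauge and vice between 3 and 25 N and contact force between the fingers and gauge above 1 N and linear speed of gauge below 0.01 m/s); the arm keeps its last pose, push and grip.
It fails at once if the pump body or vice is struck or pressed hard (over 45 N) with the brush or the gauge (contact force between any of brush, gauge and vice above 45 N).
It fails at once if the thin brush or a bystander is moved by more than 25 mm (distance of any of thin_brush, caliper, insulating_tape, carpenter_pencil from where it was at the start of the episode above 0.025 m).
It also fails if it takes over 61 s, if anything falls off the work surface, if the arm or the gripper's body presses on something with over 40 N, if the wrist force passes 120 N, or if a joint passes its speed limit or range.

### The arm

A 6-joint arm with a two-finger parallel gripper is mounted at the origin on the work surface; the furniture and walls round the work are solid. World frame = base frame: x ahead of the robot, y to its left, z up, the work surface at z = 0. Lengths are in m, angles in degrees, forces in N, time in s.
With the tool pointing down it reaches from about 0.3 to 0.75 m from the base axis. Payload 8.5 kg.
Tool frame: the origin (TCP) lies on the centre line of the jaws, within the pads' length; the fingertips stand 14 mm ahead of it and the grasp point (between the pads) lies 5 mm behind it; z points along the fingers, y is the line along which they close (so a half turn about z gives the same grasp; the last joint's range is limited). The gripper opens to 85 mm and grips with 20 to 120 N. Pads are 22 mm wide; open, the fingers measure 114 mm over their backs; the gripper's body (76 mm by 85 mm) begins 54 mm behind the grasp point. The pads swing forward as they close: fully open they stand 13 mm farther back than shut.
Start: joints at [-76.507, 21.807, 74.336, -0, 83.858, -12.336], TCP at [0.24, -0.495, 0.224] pointing down, gripper open.
Joint ranges: [-178.18, 178.18], [-50.72, 133.34], [12.68, 142.11], [-81.47, 261.47], [9.98, 163.14], [-165.26, 165.26]. Speed limits (degrees/s): [136.94, 136.94, 180, 180, 180, 180].

### API

Orientations are given as a 3x3 rotation matrix whose columns are the frame's x, y, z axes.
In Python, from station import ctrl gives the robot as it stands.
- The arm moves only by the tool jog_arm, never from a script. Its argument "targets" is a list of rows, each an object of numbers: "fingers": the opening, from -1 (shut) to 1 (fully open); "x", "y", "z": the shift along the tool's x, y, z in m; "spin": the turn about the tool's z in degrees. A call has 1 to 10 rows; each row is the pose to reach, as a shift and turn from the pose commanded when the call began, along the tool's axes at that moment; what a row does not reach only later rows make up. A row lasts 1/12 s, in which the tool goes at most 41.7 mm and 7.16 degrees, less where a joint would pass 70% of its speed; a pose out of reach is approached as far as the arm can. A call with a gripper value outside its range is refused whole. The fingers move at their own pace and stop on an object; "squeeze" is the grip in N (left out, the last holds). Time passes only in rows, so rows that repeat a pose let the fingers close. It gives the time, the measured TCP pose, the force, the opening and the grip force at its end, in the units of the state.
- ctrl.read_state(): the state, without advancing time (a new reading comes with each control period).
- ctrl.camera(name): name is "scene" or "side" or "wrist"; returns the picture (420x560x3 uint8, red, green, blue); there is no depth.
- ctrl.calibration(name): a dict with "K" (3x3 intrinsics, pixels), "eye" and "rotation" of the camera in the world; the wrist camera has in their place "hand_eye" (4x4, takes a point from camera to tool coordinates, whose origin is the TCP and whose axes are the flange's). Camera axes: x right, y up, looking along -z (the intrinsics and any distortion apply to the point x, -y, -z); pixel columns grow to the right and rows downward; lengths in m; the calibration is good to about 2 mm. A picture is of the moment at which its call begins: read the wrist's pose just before it. calibration takes no time and is no camera call.
- ctrl.close_job(): hands the job in; it is judged then, once.
The state is a dict: "clock": time; "qpos": joint angles; "joint_velocities": joint speeds; "joint_torque": joint torques, N m; "tcp_pos": TCP position; "orientation": TCP orientation; "force": force on the tool from outside, world axes, zero at the start; "wrist_torque": the same for the moment, N m; "opening": opening from 0.0 (shut) to 1.0 (fully open); "grasp_force": force on a finger pad.
Only numpy, scipy, OpenCV 4.12 (cv2) and the standard library are available. Lean on these libraries where they do the work, as an engineer would, in place of code of your own. Each camera call takes 0.05 s, during which the arm holds its last target. There are 200 camera calls.

## Working session

There is one attempt and no reset: what is moved stays moved. The work goes in short steps, Python scripts to look and compute and a tool call to move; the robot and the scene stay as the last step left them, time stands still between calls to the robot, and variables do not carry over. Pictures are saved under pics/ and viewed, at most 12 in all, crops included, and the job is handed in when it is done.

Besides the shell and the picture viewer there is one more tool, called after ">>>" as a command line: name --argument value ..., lists and objects as JSON in quotes. jog_arm: Moves the arm, as the interface text tells. Its arguments: {"type":"object","properties":{"targets":{"type":"array"},"squeeze":{"type":"number"}},"required":["targets"]}

```bash
mkdir -p pics; python3 - <<'E'
from station import ctrl
import cv2,numpy as np
s=ctrl.read_state();print(s['clock'],s['tcp_pos'],s['orientation'],s['opening'])
for n in ("scene","side"):
    im=ctrl.camera(n);cv2.imwrite(f"pics/{n}0.png",im[:,:,::-1]);c=ctrl.calibration(n);print(n,c)
print(ctrl.calibration("wrist"))
E
```

```text
0.0 [ 0.23953274 -0.4947598   0.2232146 ] [[ 9.00120866e-01  4.35640109e-01 -3.48969581e-04]
 [ 4.35640146e-01 -9.00119813e-01  1.40890854e-03]
 [ 2.99662635e-04 -1.42021313e-03 -9.99998947e-01]] 1.0012827462078655
scene {'K': array([[415.60663054,   0.        , 287.48206318],
       [  0.        , 415.60663054, 208.88988188],
       [  0.        ,   0.        ,   1.        ]]), 'eye': array([ 0.67414467, -0.37787983,  0.77704337]), 'rotation': array([[ 0.97265062, -0.18044596,  0.14625329],
       [ 0.23224044,  0.76606721, -0.59933748],
       [-0.00389182,  0.6169119 ,  0.78702259]])}
side {'K': array([[466.22328511,   0.        , 286.2338166 ],
       [  0.        , 466.22328511, 204.1888619 ],
       [  0.        ,   0.        ,   1.        ]]), 'eye': array([ 0.33099515, -0.64905014,  0.80726056]), 'rotation': array([[ 0.96048268,  0.17969823, -0.21255954],
       [-0.27809847,  0.65134743, -0.70598   ],
       [ 0.01158675,  0.73719405,  0.67558173]])}
{'K': array([[315.08287526,   0.        , 281.52752894],
       [  0.        , 315.08287526, 215.58613593],
       [  0.        ,   0.        ,   1.        ]]), 'hand_eye': array([[ 1.97306227e-04,  9.46117443e-01,  3.23823633e-01,
         8.30255340e-02],
       [ 9.99999822e-01, -3.68975037e-04,  4.68735173e-04,
        -1.10691696e-03],
       [ 5.62961361e-04,  3.23823483e-01, -9.46117347e-01,
        -1.49399716e-01],
       [ 0.00000000e+00,  0.00000000e+00,  0.00000000e+00,
         1.00000000e+00]])}
```

View pics/scene0.png

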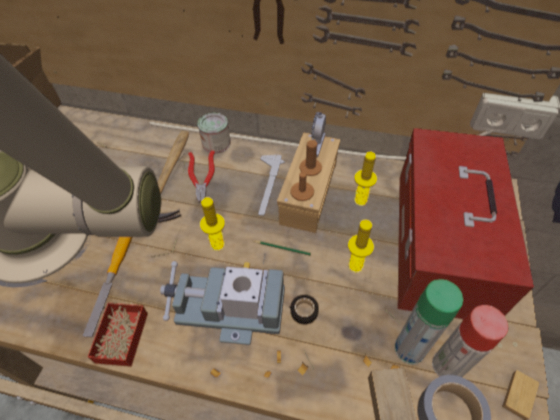

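View pics/side0.png

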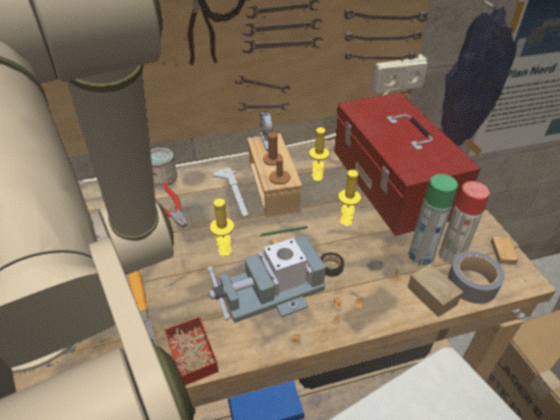

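The scene view shows the stand at about (310,180) with two brown brushes: A with its shoulder at about (311,165), middle hole, and B at about (303,192), near hole. The gauge is at (319,130) and the bore at (242,284). There are yellow look-alikes at (366,180), (361,245) and (211,223). A looks taller and thicker, so I'll enlarge to confirm.

```bash
python3 - <<'E'
import cv2,numpy as np
a=cv2.imread('pics/scene0.png');b=cv2.imread('pics/side0.png')
f=lambda i,x,y,w,h,k:cv2.resize(i[y:y+h,x:x+w],None,fx=k,fy=k,interpolation=cv2.INTER_CUBIC)
L=np.vstack([f(a,270,105,80,130,2.5*0+2.3),f(a,210,255,80,65*2,2.3)])
R=np.vstack([f(b,235,105,80,130,2.3),f(b,250,215,80,130,2.3)])
L=np.hstack([f(a,270,105,80,100,5),f(b,240,105,80,100,5)])
cv2.imwrite('pics/crop1.png',L)
L=np.hstack([f(a,210,255,80,60,5),f(b,250,230,80,60,5)])
cv2.imwrite('pics/crop2.png',L)
E
```

```text
(no output)
```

View pics/crop1.png

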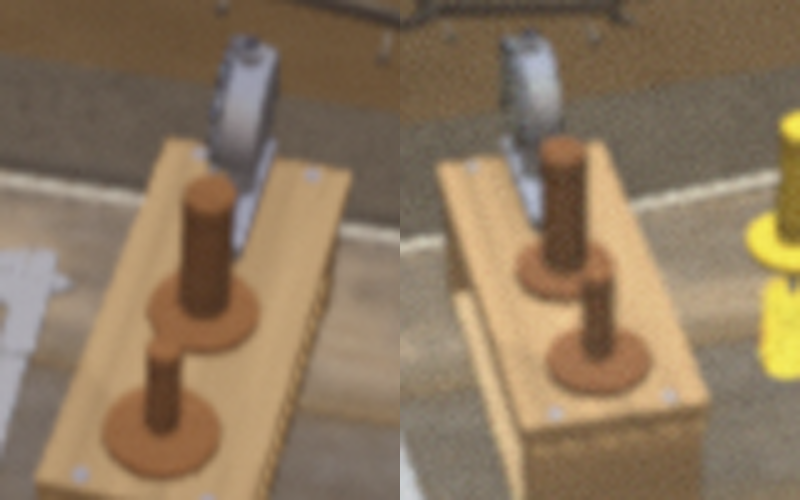

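View pics/crop2.png

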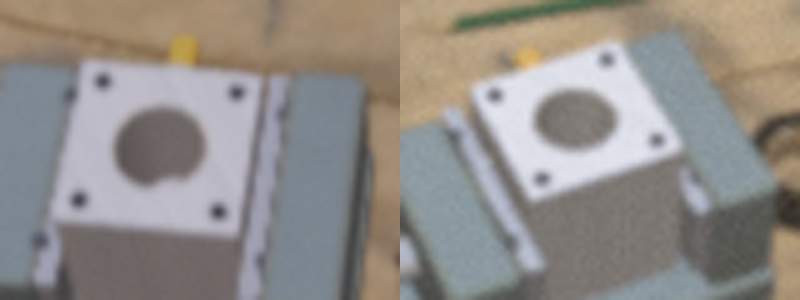

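The crop confirms it: A (middle hole, grip top at (311.6,143)) has the thick, long grip, so it is the thick brush. B, with a slim, short grip, is the thin one. The bore mouth is at scene (241.4,284) and side (284.7,253.3). Next I'll cast rays.

```bash
cat > h.py <<'E'
from station import ctrl
import numpy as np,cv2
def ray(n,uv,s=None):
    c=ctrl.calibration(n);p=np.linalg.solve(c['K'],[uv[0],uv[1],1.]);p=p*[1,-1,-1]
    if n=='wrist':
        R=np.array(s['orientation']);H=c['hand_eye'];return np.array(s['tcp_pos'])+R@H[:3,3],R@H[:3,:3]@p
    return np.array(c['eye']),np.array(c['rotation'])@p
def onz(n,uv,z,s=None):
    e,d=ray(n,uv,s);return e+d*(z-e[2])/d[2]
def tri(rays):
    A=[];b=[]
    for e,d in rays:
        d=d/np.linalg.norm(d);P=np.eye(3)-np.outer(d,d);A.append(P);b.append(P@e)
    return np.linalg.lstsq(np.vstack(A),np.hstack(b),rcond=None)[0]
def proj(p,s):
    c=ctrl.calibration('wrist');R=np.array(s['orientation']);H=c['hand_eye']
    q=H[:3,:3].T@(R.T@(np.array(p)-s['tcp_pos'])-H[:3,3]);q=c['K']@(q*[1,-1,-1]);return q[:2]/q[2]
E
python3 - <<'E'
from h import *
np.set_printoptions(precision=4,suppress=True)
S=lambda x,y:(270+x/5-.4,105+y/5-.4); D=lambda x,y:(240+x/5-.4,105+y/5-.4)
SV=lambda x,y:(210+x/5-.4,255+y/5-.4); DV=lambda x,y:(250+x/5-.4,230+y/5-.4)
def two(nm,a,b,z): print(nm,onz('scene',a,z),onz('side',b,z),tri([ray('scene',a),ray('side',b)]))
two('thick top',S(210,192),D(162,151),.165)
two('thin top',S(164,350),D(197,270),.140)
two('bore',SV(160,146.5),DV(175.3,119.3),.102)
two('standcornerR far/near-left',S(170,145),D(39,167),.088)
two('far R',S(350,175),D(200,145),.088)
two('near',S(43,480),D(127,432),.088)
for a,b in [((103,81),(95,96)),((237,93),(207,60)),((218,212),(257,140)),((79,200),(143,179))]: two('screw',SV(*a),DV(*b),.102)
two('gauge top',S(243,38),D(128,34),.187)
two('thin shoulder',S(161,425),D(199,357),.095)
E
```

```text
thick top [0.569 0.274 0.165] [0.5692 0.2713 0.165 ] [0.5693 0.2736 0.1643]
thin top [0.5649 0.2026 0.14  ] [0.5689 0.2065 0.14  ] [0.5661 0.1957 0.148 ]
bore [ 0.508  -0.0505  0.102 ] [ 0.5091 -0.0518  0.102 ] [ 0.5086 -0.0516  0.1028]
standcornerR far/near-left [0.5301 0.3843 0.088 ] [0.5298 0.3843 0.088 ] [0.5299 0.3849 0.0875]
far R [0.6194 0.3831 0.088 ] [0.6193 0.3818 0.088 ] [0.6195 0.3835 0.0872]
near [0.5215 0.1642 0.088 ] [0.5219 0.16   0.088 ] [0.522  0.1641 0.0861]
screw [ 0.4794 -0.0296  0.102 ] [ 0.4812 -0.0311  0.102 ] [ 0.4805 -0.0314  0.1036]
screw [ 0.529 -0.023  0.102] [ 0.5306 -0.0242  0.102 ] [ 0.5299 -0.0247  0.1036]
screw [ 0.5357 -0.0705  0.102 ] [ 0.5375 -0.0711  0.102 ] [ 0.5365 -0.0721  0.1042]
screw [ 0.4862 -0.0774  0.102 ] [ 0.4884 -0.0783  0.102 ] [ 0.4875 -0.0793  0.1045]
gauge top [0.5675 0.3505 0.187 ] [0.5712 0.3447 0.187 ] [0.5694 0.342  0.1912]
thin shoulder [0.5652 0.2002 0.095 ] [0.5672 0.1967 0.095 ] [0.5663 0.197  0.0965]
```

>>> jog_arm --targets '[{"fingers": 1,"x": 0.305,"y": -0.198,"z": -0.08,"spin": -62},{"x": 0.305,"y": -0.198,"z": -0.08,"spin": -62},{"x": 0.305,"y": -0.198,"z": -0.08,"spin": -62},{"x": 0.305,"y": -0.198,"z": -0.08,"spin": -62},{"x": 0.305,"y": -0.198,"z": -0.08,"spin": -62},{"x": 0.305,"y": -0.198,"z": -0.08,"spin": -62},{"x": 0.305,"y": -0.198,"z": -0.08,"spin": -62},{"x": 0.305,"y": -0.198,"z": -0.08,"spin": -62},{"x": 0.305,"y": -0.198,"z": -0.08,"spin": -62},{"x": 0.305,"y": -0.198,"z": -0.08,"spin": -62}]'

```text
validation failed for argument at $.ta...
```

>>> jog_arm --targets '[{"fingers": 1,"x": 0.305,"y": -0.198,"z": -0.08,"spin": -62},{"fingers": 1,"x": 0.305,"y": -0.198,"z": -0.08,"spin": -62},{"fingers": 1,"x": 0.305,"y": -0.198,"z": -0.08,"spin": -62},{"fingers": 1,"x": 0.305,"y": -0.198,"z": -0.08,"spin": -62},{"fingers": 1,"x": 0.305,"y": -0.198,"z": -0.08,"spin": -62},{"fingers": 1,"x": 0.305,"y": -0.198,"z": -0.08,"spin": -62},{"fingers": 1,"x": 0.305,"y": -0.198,"z": -0.08,"spin": -62},{"fingers": 1,"x": 0.305,"y": -0.198,"z": -0.08,"spin": -62},{"fingers": 1,"x": 0.305,"y": -0.198,"z": -0.08,"spin": -62},{"fingers": 1,"x": 0.305,"y": -0.198,"z": -0.08,"spin": -62}]'

```text
clock: 0.93
tcp_pos: [0.4302, -0.1791, 0.3054]
orientation: [[0.027, 1.0, 0.003], [1.0, -0.027, -0.0], [0.0, 0.003, -1.0]]
force: [-0.4, -0.4, 0.5]
opening: 1.003
grasp_force: 0.0
```

>>> jog_arm --targets '[{"fingers": 1,"x": 0.13,"y": 0.075,"z": 0,"spin": 0},{"fingers": 1,"x": 0.13,"y": 0.075,"z": 0,"spin": 0},{"fingers": 1,"x": 0.13,"y": 0.075,"z": 0,"spin": 0},{"fingers": 1,"x": 0.13,"y": 0.075,"z": 0,"spin": 0},{"fingers": 1,"x": 0.13,"y": 0.075,"z": 0,"spin": 0},{"fingers": 1,"x": 0.13,"y": 0.075,"z": 0,"spin": 0}]'

```text
clock: 1.43
tcp_pos: [0.5079, -0.0561, 0.3032]
orientation: [[0.036, 0.999, -0.001], [0.999, -0.036, 0.0], [0.0, -0.001, -1.0]]
force: [-1.8, -0.3, -0.2]
opening: 1.0
grasp_force: 0.0
```

```bash
python3 - <<'E'
from h import *
s=ctrl.read_state();im=ctrl.camera('wrist');cv2.imwrite('pics/w1.png',im[:,:,::-1]);np.savez('w1.npz',t=s['tcp_pos'],R=s['orientation'])
print(s['clock'],s['tcp_pos'],s['orientation'],proj([.5085,-.051,.102],s))
E
```

```text
1.4333 [ 0.50787772 -0.05614178  0.30322294] [[ 3.59057030e-02  9.99354398e-01 -1.25170731e-03]
 [ 9.99355174e-01 -3.59055117e-02  1.74922894e-04]
 [ 1.29866772e-04 -1.25718091e-03 -9.99999201e-01]] [282.99725014 181.61636557]
```

View pics/w1.png

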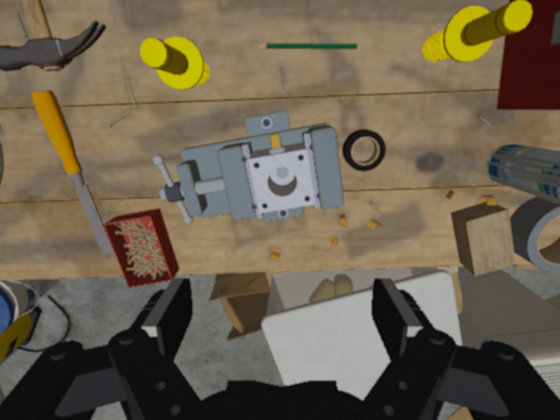

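The wrist view shows the bore at about (282,181), where the prediction was (283,181.6), so the measurements agree. I'll refine with the white face's rectangle and its screws, and work out the move to the brush.

```bash
python3 - <<'E'
from h import *
np.set_printoptions(precision=4,suppress=True)
d=np.load('w1.npz');s=dict(tcp_pos=d['t'],orientation=d['R'])
im=cv2.imread('pics/w1.png');g=cv2.cvtColor(im,cv2.COLOR_BGR2GRAY)
m=np.zeros_like(g);m[140:225,240:325]=(g[140:225,240:325]>165)*255
n,l,st,c=cv2.connectedComponentsWithStats(m);k=1+np.argmax(st[1:,4]);o=(l==k).astype('uint8')
cs,h=cv2.findContours(o,cv2.RETR_CCOMP,cv2.CHAIN_APPROX_NONE)
for q,hh in zip(cs,h[0]):
    a=cv2.contourArea(q)
    if a>3: r=cv2.minAreaRect(q);print(hh[3],a,r,onz('wrist',r[0],.102,s), cv2.minEnclosingCircle(q))
big=max(cs,key=cv2.contourArea);P=[onz('wrist',p,.102,s)[:2] for p in cv2.boxPoints(cv2.minAreaRect(big))];print(np.array(P))
x,y=282,181;cv2.imwrite('pics/w1c.png',cv2.resize(im[y-45:y+45,x-50:x+50],None,fx=6,fy=6,interpolation=cv2.INTER_CUBIC))
E
```

```text
-1 3027.0 ((281.6756896972656, 181.05404663085938), (54.58045959472656, 58.854835510253906), 80.53767395019531) [ 0.507  -0.0503  0.102 ] ((281.68280029296875, 181.2236785888672), 38.969444274902344)
0 53.0 ((264.5, 205.50003051757812), (8.485280990600586, 7.0710673332214355), 45.0) [ 0.486  -0.0785  0.102 ] ((264.4090881347656, 205.40908813476562), 4.628884792327881)
0 51.5 ((307.0, 198.0), (8.0, 8.0), 0.0) [ 0.5355 -0.0712  0.102 ] ((307.0, 198.0), 4.472236156463623)
0 473.5 ((282.0, 185.5), (32.0, 23.0), 0.0) [ 0.5072 -0.0555  0.102 ] ((281.875, 181.5), 16.500572204589844)
0 147.5 ((282.0, 172.5), (14.0, 13.0), 0.0) [ 0.5077 -0.0405  0.102 ] ((281.868408203125, 171.86842346191406), 7.443411350250244)
0 53.5 ((256.0, 165.0), (8.0, 8.0), 0.0) [ 0.4791 -0.0311  0.102 ] ((256.0, 165.0), 4.472236156463623)
0 55.5 ((300.2500305175781, 157.25), (7.77817440032959, 8.485280990600586), 45.0) [ 0.5285 -0.0242  0.102 ] ((300.375, 157.375), 4.667138576507568)
[[ 0.4708 -0.0241]
 [ 0.5352 -0.0158]
 [ 0.545  -0.0778]
 [ 0.4769 -0.0872]]
```

View pics/w1c.png

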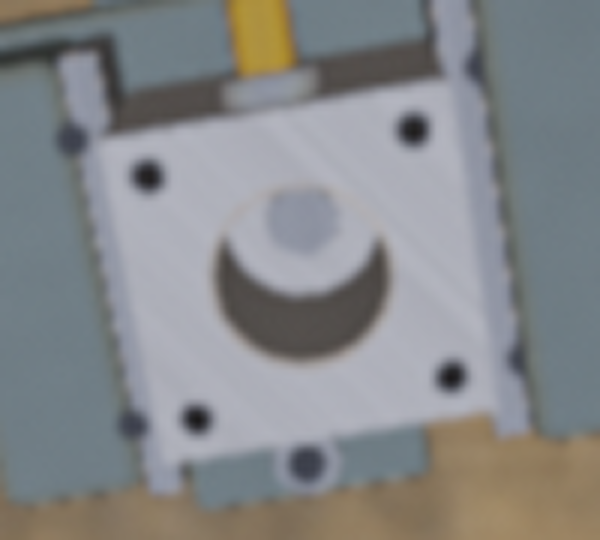

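>>> jog_arm --targets '[{"fingers": 1,"x": 0.33,"y": 0.049,"z": 0,"spin": 0},{"fingers": 1,"x": 0.33,"y": 0.049,"z": 0,"spin": 0},{"fingers": 1,"x": 0.33,"y": 0.049,"z": 0,"spin": 0},{"fingers": 1,"x": 0.33,"y": 0.049,"z": 0,"spin": 0},{"fingers": 1,"x": 0.33,"y": 0.049,"z": 0,"spin": 0},{"fingers": 1,"x": 0.33,"y": 0.049,"z": 0,"spin": 0},{"fingers": 1,"x": 0.33,"y": 0.049,"z": 0,"spin": 0},{"fingers": 1,"x": 0.33,"y": 0.049,"z": 0,"spin": 0},{"fingers": 1,"x": 0.33,"y": 0.049,"z": 0,"spin": 0},{"fingers": 1,"x": 0.33,"y": 0.049,"z": 0,"spin": 0}]'

```text
clock: 2.32
tcp_pos: [0.5695, 0.2712, 0.3029]
orientation: [[0.037, 0.999, -0.001], [0.999, -0.037, -0.001], [-0.001, -0.001, -1.0]]
force: [0.2, -0.6, -0.3]
opening: 0.994
grasp_force: 0.0
```

```bash
python3 - <<'E'
from h import *
np.set_printoptions(precision=4,suppress=True)
s=ctrl.read_state();im=ctrl.camera('wrist')[:,:,::-1].copy();cv2.imwrite('pics/w2.png',im);np.savez('w2.npz',t=s['tcp_pos'],R=s['orientation'])
print(s['tcp_pos'],proj([.569,.273,.165],s),proj([.569,.273,.095],s))
E
```

```text
[0.5695 0.2712 0.3029] [282.1697 199.7571] [282.1255 183.0318]
```

View pics/w2.png

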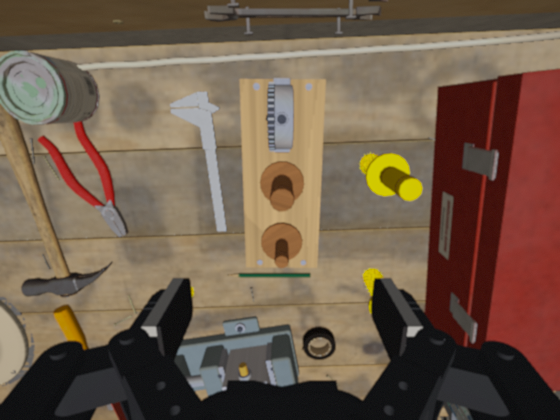

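The wrist view shows the thick grip top at (282,199), where the prediction was (282.2,199.8). The thin brush is at (282,255) and the gauge at (282,118). I'll go down on the thick brush.

>>> jog_arm --targets '[{"fingers": 1,"x": 0.0,"y": 0,"z": 0.03,"spin": 0},{"fingers": 1,"x": 0.0,"y": 0,"z": 0.06,"spin": 0},{"fingers": 1,"x": 0.0,"y": 0,"z": 0.09,"spin": 0},{"fingers": 1,"x": 0.0,"y": 0,"z": 0.1,"spin": 0},{"fingers": 1,"x": 0.0,"y": 0,"z": 0.1,"spin": 0},{"fingers": 1,"x": 0.0,"y": 0,"z": 0.1,"spin": 0}]'

```text
clock: 2.87
tcp_pos: [0.5699, 0.2698, 0.2053]
orientation: [[0.04, 0.999, 0.001], [0.999, -0.04, 0.0], [0.0, 0.001, -1.0]]
force: [-0.5, 0.2, 0.5]
opening: 0.999
grasp_force: 0.0
```

```bash
python3 - <<'E'
from h import *
d=np.load('w2.npz');s=dict(tcp_pos=d['t'],orientation=d['R'])
im=cv2.imread('pics/w2.png').astype(int)
print('wall edge',onz('wrist',(280,60),0,s),onz('wrist',(280,48),0,s))
for z,p in ((.165,(282.5,199.5)),):print(onz('wrist',p,z,s))
print(onz('wrist',(268,118),.178,s),onz('wrist',(294,118),.178,s), proj([.571,.347,.178],s))
s=ctrl.read_state();print(s['tcp_pos'],s['orientation'],s['qpos'],s['force'])
E
```

```text
wall edge [ 5.71400273e-01  4.14059579e-01 -5.55111512e-17] [0.57193445 0.42797407 0.        ]
[0.56931922 0.27323971 0.165     ]
[0.55989618 0.34779896 0.178     ] [0.58151127 0.34700395 0.178     ] [281.37310946 118.49068665]
[0.56992445 0.2698446  0.20531298] [[ 3.96513250e-02  9.99212522e-01  1.45229084e-03]
 [ 9.99213535e-01 -3.96517048e-02  2.33667482e-04]
 [ 2.91069281e-04  1.44188343e-03 -9.99998918e-01]] [ 1.46007121e+01  3.07156098e+01  6.23377108e+01 -8.03195973e-03
  8.68627816e+01  1.68736072e+01] [-0.53930755  0.15164632  0.54303124]
```

>>> jog_arm --targets '[{"fingers": 1,"x": 0.0035,"y": -0.001,"z": 0.02,"spin": 0},{"fingers": 1,"x": 0.0035,"y": -0.001,"z": 0.04,"spin": 0},{"fingers": 1,"x": 0.0035,"y": -0.001,"z": 0.06,"spin": 0},{"fingers": 1,"x": 0.0035,"y": -0.001,"z": 0.061,"spin": 0},{"fingers": -0.6,"x": 0.0035,"y": -0.001,"z": 0.061,"spin": 0},{"fingers": -0.8,"x": 0.0035,"y": -0.001,"z": 0.061,"spin": 0},{"fingers": -1,"x": 0.0035,"y": -0.001,"z": 0.061,"spin": 0},{"fingers": -1,"x": 0.0035,"y": -0.001,"z": 0.061,"spin": 0},{"fingers": -1,"x": 0.0035,"y": -0.001,"z": 0.061,"spin": 0},{"fingers": -1,"x": 0.0035,"y": -0.001,"z": 0.061,"spin": 0}]' --squeeze 50

```text
clock: 3.7
tcp_pos: [0.5688, 0.2747, 0.144]
orientation: [[0.038, 0.999, 0.002], [0.999, -0.038, 0.001], [0.001, 0.002, -1.0]]
force: [-0.0, -0.7, 5.1]
opening: 0.255
grasp_force: 48.8
```

>>> jog_arm --targets '[{"fingers": -1,"x": 0,"y": 0,"z": -0.02,"spin": 0},{"fingers": -1,"x": 0,"y": 0,"z": -0.05,"spin": 0},{"fingers": -1,"x": 0,"y": 0,"z": -0.08,"spin": 0},{"fingers": -1,"x": 0,"y": 0,"z": -0.11,"spin": 0},{"fingers": -1,"x": 0,"y": 0,"z": -0.14,"spin": 0},{"fingers": -1,"x": 0,"y": 0,"z": -0.16,"spin": 0},{"fingers": -1,"x": -0.02,"y": -0.003,"z": -0.16,"spin": 0},{"fingers": -1,"x": -0.05,"y": -0.0075,"z": -0.16,"spin": 0},{"fingers": -1,"x": -0.085,"y": -0.0125,"z": -0.16,"spin": 0},{"fingers": -1,"x": -0.12,"y": -0.018,"z": -0.16,"spin": 0}]'

```text
clock: 4.53
tcp_pos: [0.5452, 0.1544, 0.3027]
orientation: [[0.037, 0.999, -0.0], [0.999, -0.037, -0.0], [-0.0, -0.0, -1.0]]
force: [0.6, 0.1, -0.9]
opening: 0.256
grasp_force: 49.3
```

>>> jog_arm --targets '[{"fingers": -1,"x": -0.035,"y": -0.005,"z": 0,"spin": 0},{"fingers": -1,"x": -0.07,"y": -0.0105,"z": 0,"spin": 0},{"fingers": -1,"x": -0.105,"y": -0.016,"z": 0,"spin": 0},{"fingers": -1,"x": -0.14,"y": -0.021,"z": 0,"spin": 0},{"fingers": -1,"x": -0.17,"y": -0.026,"z": 0,"spin": 0},{"fingers": -1,"x": -0.195,"y": -0.029,"z": 0,"spin": 0},{"fingers": -1,"x": -0.2065,"y": -0.031,"z": 0,"spin": 0},{"fingers": -1,"x": -0.2065,"y": -0.031,"z": 0,"spin": 0},{"fingers": -1,"x": -0.2065,"y": -0.031,"z": 0,"spin": 0},{"fingers": -1,"x": -0.2065,"y": -0.031,"z": 0,"spin": 0}]'

```text
clock: 5.37
tcp_pos: [0.5071, -0.0488, 0.3029]
orientation: [[0.037, 0.999, 0.0], [0.999, -0.037, 0.0], [0.0, 0.0, -1.0]]
force: [0.3, -0.6, -0.7]
opening: 0.255
grasp_force: 49.3
```

```bash
python3 - <<'E'
from h import *
s=ctrl.read_state();print(s)
im=[]
for n in('scene','side'):
    i=ctrl.camera(n)[:,:,::-1].copy();cv2.imwrite(f'pics/{n}1.png',i);im.append(i)
f=lambda i,x,y:cv2.resize(i[y:y+150,x:x+100],None,fx=4,fy=4,interpolation=cv2.INTER_CUBIC)
cv2.imwrite('pics/crop3.png',np.hstack([f(im[0],190,165),f(im[1],235,140)]))
E
```

```text
{'clock': 5.3667, 'qpos': array([-1.88475426e+01,  1.50216726e+01,  7.14096381e+01,  2.36581263e-02,
        9.35722005e+01, -1.67315037e+01]), 'joint_velocities': array([ 0.58126748,  0.08854581,  0.07285746, -0.16487377,  0.05521631,
       -0.19460681]), 'joint_torque': array([-8.64903666e-01, -3.99276996e+01, -2.47471029e+01, -3.28083162e-02,
       -4.97656598e-03, -2.48257566e-03]), 'tcp_pos': array([ 0.50713659, -0.04884058,  0.30288148]), 'orientation': array([[ 3.68977378e-02,  9.99319044e-01,  7.51316052e-05],
       [ 9.99318962e-01, -3.68977656e-02,  4.09812081e-04],
       [ 4.12305206e-04,  5.99592990e-05, -9.99999913e-01]]), 'force': array([ 0.32624944, -0.6390692 , -0.65987259]), 'wrist_torque': array([-0.00779719, -0.02819655,  0.05065987]), 'grasp_force': 49.257293343544006, 'opening': 0.2545620932437068}
```

View pics/crop3.png

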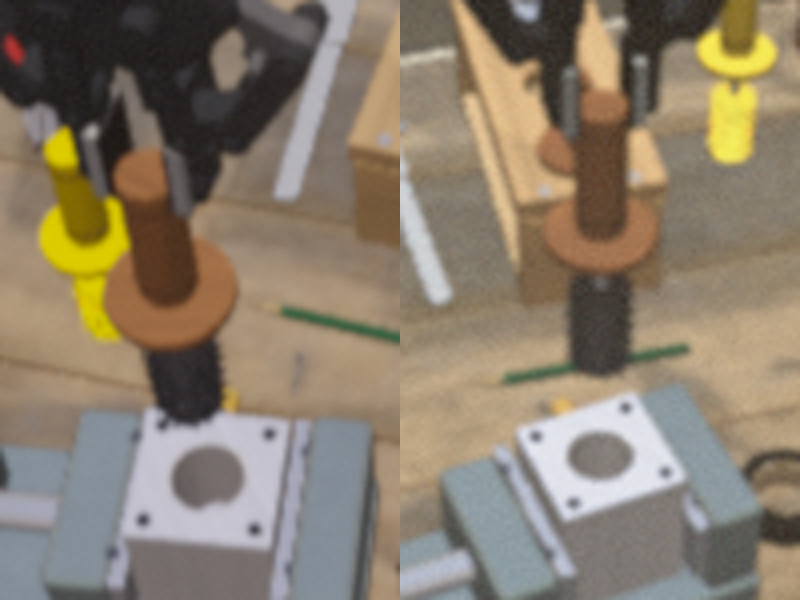

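```bash
python3 - <<'E'
from h import *
np.set_printoptions(precision=4,suppress=True)
S=lambda x,y:(190+x/4-.4,165+y/4-.4); D=lambda x,y:(235+x/4-.4,140+y/4-.4)
for n,a,b in [('tip',S(192,405),D(199,362)),('gtop',S(141,172),D(204,106)),('shoulder top',S(171,288),D(202,226)),('bore',S(208,477),D(200,455))]:
    p=tri([ray('scene',a),ray('side',b)]);print(n,p)
print(onz('scene',S(192,405),.170),onz('side',D(199,362),.170),onz('scene',S(141,172),.325),onz('side',D(204,106),.325))
# wall
print('wrench ends',tri([ray('scene',(307,99)),ray('side',(240,105))]),tri([ray('scene',(358,107)),ray('side',(288,107))]))
E
```

```text
tip [ 0.5079 -0.0524  0.1697]
gtop [ 0.5069 -0.0546  0.3273]
shoulder top [ 0.5084 -0.0521  0.2561]
bore [ 0.5086 -0.0515  0.1029]
[ 0.5081 -0.0528  0.17  ] [ 0.5077 -0.0524  0.17  ] [ 0.5051 -0.0513  0.325 ] [ 0.5081 -0.0538  0.325 ]
wrench ends [0.5254 0.4323 0.159 ] [0.6518 0.4275 0.1476]
```

>>> jog_arm --targets '[{"fingers": -1,"x": 0.001,"y": 0.0005,"z": 0.03,"spin": 0},{"fingers": -1,"x": 0.001,"y": 0.0005,"z": 0.05,"spin": 0},{"fingers": -1,"x": 0.001,"y": 0.0005,"z": 0.06,"spin": 0},{"fingers": -1,"x": 0.001,"y": 0.0005,"z": 0.07,"spin": 0},{"fingers": -1,"x": 0.001,"y": 0.0005,"z": 0.08,"spin": 0},{"fingers": -1,"x": 0.001,"y": 0.0005,"z": 0.085,"spin": 0},{"fingers": -1,"x": 0.001,"y": 0.0005,"z": 0.09,"spin": 0}]'

```text
clock: 6.05
tcp_pos: [0.5077, -0.0482, 0.2125]
orientation: [[0.037, 0.999, -0.0], [0.999, -0.037, 0.0], [0.0, -0.0, -1.0]]
force: [0.7, 0.6, -0.1]
opening: 0.258
grasp_force: 49.3
```

>>> jog_arm --targets '[{"fingers": -1,"x": 0,"y": 0,"z": 0.008,"spin": 0},{"fingers": -1,"x": 0,"y": 0,"z": 0.014,"spin": 0},{"fingers": -1,"x": 0,"y": 0,"z": 0.02,"spin": 0},{"fingers": -1,"x": 0,"y": 0,"z": 0.025,"spin": 0},{"fingers": -1,"x": 0,"y": 0,"z": 0.028,"spin": 0},{"fingers": -1,"x": 0,"y": 0,"z": 0.03,"spin": 0},{"fingers": -1,"x": 0,"y": 0,"z": 0.031,"spin": 0},{"fingers": -1,"x": 0,"y": 0,"z": 0.031,"spin": 0}]'

```text
clock: 6.72
tcp_pos: [0.5076, -0.0489, 0.1818]
orientation: [[0.038, 0.999, 0.0], [0.999, -0.038, -0.0], [0.0, 0.0, -1.0]]
force: [-0.4, 0.4, -0.9]
opening: 0.256
grasp_force: 49.3
```

>>> jog_arm --targets '[{"fingers": -1,"x": 0,"y": 0,"z": -0.015,"spin": 0},{"fingers": -1,"x": 0,"y": 0,"z": -0.035,"spin": 0},{"fingers": -1,"x": 0,"y": 0,"z": -0.05,"spin": 0},{"fingers": -1,"x": 0,"y": 0,"z": -0.05,"spin": 0},{"fingers": -1,"x": 0,"y": 0,"z": -0.05,"spin": 0}]'

```text
clock: 7.13
tcp_pos: [0.5077, -0.0489, 0.232]
orientation: [[0.038, 0.999, 0.001], [0.999, -0.038, -0.0], [-0.0, 0.001, -1.0]]
force: [-0.1, -0.3, -1.2]
opening: 0.258
grasp_force: 49.3
```

>>> jog_arm --targets '[{"fingers": -1,"x": 0,"y": 0,"z": 0.015,"spin": 0},{"fingers": -1,"x": 0,"y": 0,"z": 0.03,"spin": 0},{"fingers": -1,"x": 0,"y": 0,"z": 0.04,"spin": 0},{"fingers": -1,"x": 0,"y": 0,"z": 0.046,"spin": 0},{"fingers": -1,"x": 0,"y": 0,"z": 0.049,"spin": 0},{"fingers": -1,"x": 0,"y": 0,"z": 0.05,"spin": 0},{"fingers": -1,"x": 0,"y": 0,"z": 0.051,"spin": 0},{"fingers": -1,"x": 0,"y": 0,"z": 0.051,"spin": 0}]'

```text
clock: 7.8
tcp_pos: [0.5078, -0.0489, 0.1812]
orientation: [[0.038, 0.999, 0.001], [0.999, -0.038, -0.0], [-0.0, 0.001, -1.0]]
force: [0.0, 0.4, -1.3]
opening: 0.253
grasp_force: 49.3
```

>>> jog_arm --targets '[{"fingers": -1,"x": 0,"y": 0,"z": -0.015,"spin": 0},{"fingers": -1,"x": 0,"y": 0,"z": -0.035,"spin": 0},{"fingers": -1,"x": 0,"y": 0,"z": -0.05,"spin": 0},{"fingers": -1,"x": 0,"y": 0,"z": -0.05,"spin": 0},{"fingers": -1,"x": 0,"y": 0,"z": -0.075,"spin": 0},{"fingers": -1,"x": 0,"y": 0,"z": -0.11,"spin": 0},{"fingers": -1,"x": 0,"y": 0,"z": -0.123,"spin": 0},{"fingers": -1,"x": 0,"y": 0,"z": -0.123,"spin": 0},{"fingers": -1,"x": 0,"y": 0,"z": -0.123,"spin": 0}]'

```text
clock: 8.55
tcp_pos: [0.5074, -0.0488, 0.3031]
orientation: [[0.038, 0.999, -0.0], [0.999, -0.038, 0.0], [0.0, -0.0, -1.0]]
force: [-0.0, 0.2, -1.3]
opening: 0.258
grasp_force: 49.3
```

>>> jog_arm --targets '[{"fingers": -1,"x": 0.02,"y": 0.003,"z": 0,"spin": 0},{"fingers": -1,"x": 0.055,"y": 0.0085,"z": 0,"spin": 0},{"fingers": -1,"x": 0.09,"y": 0.0135,"z": 0,"spin": 0},{"fingers": -1,"x": 0.125,"y": 0.019,"z": 0,"spin": 0},{"fingers": -1,"x": 0.16,"y": 0.024,"z": 0,"spin": 0},{"fingers": -1,"x": 0.195,"y": 0.0295,"z": 0,"spin": 0},{"fingers": -1,"x": 0.23,"y": 0.0345,"z": 0,"spin": 0},{"fingers": -1,"x": 0.265,"y": 0.04,"z": 0,"spin": 0},{"fingers": -1,"x": 0.295,"y": 0.0445,"z": 0,"spin": 0},{"fingers": -1,"x": 0.315,"y": 0.0475,"z": 0,"spin": 0}]'

```text
clock: 9.38
tcp_pos: [0.5665, 0.2669, 0.3009]
orientation: [[0.036, 0.999, -0.004], [0.999, -0.036, -0.001], [-0.001, -0.004, -1.0]]
force: [-0.6, -0.5, -0.4]
opening: 0.254
grasp_force: 49.3
```

>>> jog_arm --targets '[{"fingers": -1,"x": 0.0105,"y": 0.0015,"z": 0,"spin": 0},{"fingers": -1,"x": 0.0105,"y": 0.0015,"z": 0,"spin": 0},{"fingers": -1,"x": 0.0105,"y": 0.0015,"z": 0,"spin": 0},{"fingers": -1,"x": 0.0105,"y": 0.0015,"z": 0,"spin": 0},{"fingers": -1,"x": 0.0105,"y": 0.0015,"z": 0,"spin": 0}]'

```text
clock: 9.8
tcp_pos: [0.5689, 0.2732, 0.3039]
orientation: [[0.04, 0.999, -0.0], [0.999, -0.04, -0.0], [-0.0, -0.0, -1.0]]
force: [0.6, -0.2, -1.7]
opening: 0.251
grasp_force: 49.3
```

>>> jog_arm --targets '[{"fingers": -1,"x": 0.001,"y": 0,"z": 0.03,"spin": 0},{"fingers": -1,"x": 0.001,"y": 0,"z": 0.06,"spin": 0},{"fingers": -1,"x": 0.001,"y": 0,"z": 0.075,"spin": 0},{"fingers": -1,"x": 0.001,"y": 0,"z": 0.09,"spin": 0},{"fingers": -1,"x": 0.001,"y": 0,"z": 0.105,"spin": 0},{"fingers": -1,"x": 0.001,"y": 0,"z": 0.12,"spin": 0}]'

```text
clock: 10.3
tcp_pos: [0.569, 0.2744, 0.1834]
orientation: [[0.039, 0.999, 0.0], [0.999, -0.039, 0.0], [0.0, 0.0, -1.0]]
force: [0.0, 0.6, -0.7]
opening: 0.255
grasp_force: 49.3
```

>>> jog_arm --targets '[{"fingers": -1,"x": 0,"y": 0,"z": 0.015,"spin": 0},{"fingers": -1,"x": 0,"y": 0,"z": 0.028,"spin": 0},{"fingers": -1,"x": 0,"y": 0,"z": 0.035,"spin": 0},{"fingers": -1,"x": 0,"y": 0,"z": 0.038,"spin": 0},{"fingers": -1,"x": 0,"y": 0,"z": 0.0385,"spin": 0},{"fingers": -1,"x": 0,"y": 0,"z": 0.0385,"spin": 0}]'

```text
clock: 10.8
tcp_pos: [0.5693, 0.2753, 0.1461]
orientation: [[0.038, 0.999, 0.001], [0.999, -0.038, 0.0], [0.0, 0.001, -1.0]]
force: [-0.3, -0.1, -0.7]
opening: 0.256
grasp_force: 49.3
```

>>> jog_arm --targets '[{"fingers": -1,"x": 0,"y": 0,"z": 0.0015,"spin": 0},{"fingers": -1,"x": 0,"y": 0,"z": 0.0015,"spin": 0},{"fingers": 0,"x": 0,"y": 0,"z": 0.0015,"spin": 0},{"fingers": 0.5,"x": 0,"y": 0,"z": 0.0015,"spin": 0},{"fingers": 1,"x": 0,"y": 0,"z": 0.0015,"spin": 0},{"fingers": 1,"x": 0,"y": 0,"z": 0.0015,"spin": 0},{"fingers": 1,"x": 0,"y": 0,"z": 0.0015,"spin": 0},{"fingers": 1,"x": 0,"y": 0,"z": 0.0015,"spin": 0}]'

```text
clock: 11.47
tcp_pos: [0.5689, 0.2756, 0.1439]
orientation: [[0.038, 0.999, 0.0], [0.999, -0.038, 0.0], [0.0, 0.0, -1.0]]
force: [-0.4, 0.7, -0.2]
opening: 1.001
grasp_force: 0.0
```

>>> jog_arm --targets '[{"fingers": 1,"x": 0,"y": 0,"z": -0.02,"spin": 0},{"fingers": 1,"x": 0,"y": 0,"z": -0.05,"spin": 0},{"fingers": 1,"x": 0,"y": 0,"z": -0.085,"spin": 0},{"fingers": 1,"x": 0,"y": 0,"z": -0.12,"spin": 0},{"fingers": 1,"x": 0,"y": 0,"z": -0.155,"spin": 7},{"fingers": 1,"x": 0,"y": 0,"z": -0.16,"spin": 14},{"fingers": 1,"x": 0,"y": 0,"z": -0.16,"spin": 21},{"fingers": 1,"x": 0,"y": 0,"z": -0.16,"spin": 28},{"fingers": 1,"x": 0,"y": 0,"z": -0.16,"spin": 35},{"fingers": 1,"x": 0,"y": 0,"z": -0.16,"spin": 42}]'

```text
clock: 12.3
tcp_pos: [0.5688, 0.2756, 0.3039]
orientation: [[0.701, 0.713, -0.0], [0.713, -0.701, 0.0], [-0.0, -0.0, -1.0]]
force: [-0.3, -0.3, -0.0]
opening: 1.005
grasp_force: 0.0
```

>>> jog_arm --targets '[{"fingers": 1,"x": 0,"y": 0,"z": 0,"spin": -7},{"fingers": 1,"x": 0,"y": 0,"z": 0,"spin": -14},{"fingers": 1,"x": 0,"y": 0,"z": 0,"spin": -21},{"fingers": 1,"x": 0,"y": 0,"z": 0,"spin": -28},{"fingers": 1,"x": 0,"y": 0,"z": 0,"spin": -35},{"fingers": 1,"x": 0,"y": 0,"z": 0,"spin": -42},{"fingers": 1,"x": 0,"y": 0,"z": 0,"spin": -49},{"fingers": 1,"x": 0,"y": 0,"z": 0,"spin": -56},{"fingers": 1,"x": 0,"y": 0,"z": 0,"spin": -63},{"fingers": 1,"x": 0,"y": 0,"z": 0,"spin": -70}]'

```text
clock: 13.13
tcp_pos: [0.5689, 0.2755, 0.3038]
orientation: [[-0.441, 0.897, -0.0], [0.897, 0.441, -0.0], [0.0, -0.0, -1.0]]
force: [-0.4, -0.2, -1.2]
opening: 0.998
grasp_force: 0.0
```

>>> jog_arm --targets '[{"fingers": 1,"x": 0,"y": 0,"z": 0,"spin": -7},{"fingers": 1,"x": 0,"y": 0,"z": 0,"spin": -14},{"fingers": 1,"x": 0,"y": 0,"z": 0,"spin": -21},{"fingers": 1,"x": 0,"y": 0,"z": 0,"spin": -28},{"fingers": 1,"x": 0,"y": 0,"z": 0,"spin": -35},{"fingers": 1,"x": 0,"y": 0,"z": 0,"spin": -42},{"fingers": 1,"x": 0,"y": 0,"z": 0,"spin": -49},{"fingers": 1,"x": 0,"y": 0,"z": 0,"spin": -56},{"fingers": 1,"x": 0,"y": 0,"z": 0,"spin": -63},{"fingers": 1,"x": 0,"y": 0,"z": 0,"spin": -70}]'

```text
clock: 13.97
tcp_pos: [0.5689, 0.2756, 0.3038]
orientation: [[-0.994, -0.108, -0.0], [-0.108, 0.994, 0.0], [0.0, 0.0, -1.0]]
force: [-1.0, 0.4, -0.1]
opening: 1.004
grasp_force: 0.0
```

>>> jog_arm --targets '[{"fingers": 1,"x": 0,"y": 0,"z": 0,"spin": -7},{"fingers": 1,"x": 0,"y": 0,"z": 0,"spin": -14},{"fingers": 1,"x": 0,"y": 0,"z": 0,"spin": -21},{"fingers": 1,"x": 0,"y": 0,"z": 0,"spin": -28},{"fingers": 1,"x": 0,"y": 0,"z": 0,"spin": -35},{"fingers": 1,"x": 0,"y": 0,"z": 0,"spin": -42},{"fingers": 1,"x": 0,"y": 0,"z": 0,"spin": -49},{"fingers": 1,"x": 0,"y": 0,"z": 0,"spin": -56},{"fingers": 1,"x": 0,"y": 0,"z": 0,"spin": -63},{"fingers": 1,"x": 0,"y": 0,"z": 0,"spin": -70}]'

```text
clock: 14.8
tcp_pos: [0.5689, 0.2755, 0.3038]
orientation: [[-0.239, -0.971, -0.0], [-0.971, 0.239, -0.0], [0.0, 0.0, -1.0]]
force: [0.7, -0.1, -0.8]
opening: 1.0
grasp_force: 0.0
```

```bash
python3 - <<'E'
from h import *
s=ctrl.read_state();print(s['tcp_pos'],s['orientation'],s['qpos'])
E
```

```text
[0.56887578 0.27554433 0.30378425] [[-2.38951557e-01 -9.71031483e-01 -1.08228870e-04]
 [-9.71031488e-01  2.38951562e-01 -3.16490810e-05]
 [ 5.65937115e-05  9.75310431e-05 -9.99999994e-01]] [ 1.51310367e+01  2.85856071e+01  5.02213179e+01 -1.34405354e-04
  1.01199534e+02 -1.51044321e+02]
```

>>> jog_arm --targets '[{"fingers": 1,"x": -0.025,"y": 0.0055,"z": 0,"spin": -4},{"fingers": 1,"x": -0.05,"y": 0.011,"z": 0,"spin": -8},{"fingers": 1,"x": -0.07,"y": 0.015,"z": 0,"spin": -11.7},{"fingers": 1,"x": -0.07,"y": 0.015,"z": 0,"spin": -11.7},{"fingers": 1,"x": -0.07,"y": 0.015,"z": 0,"spin": -11.7},{"fingers": 1,"x": -0.07,"y": 0.015,"z": 0,"spin": -11.7}]'

```text
clock: 15.3
tcp_pos: [0.5715, 0.3466, 0.3038]
orientation: [[-0.044, -0.999, -0.0], [-0.999, 0.044, -0.0], [0.0, 0.0, -1.0]]
force: [0.2, -0.3, -0.6]
opening: 1.001
grasp_force: 0.0
```

```bash
python3 - <<'E'
from h import *
np.set_printoptions(precision=4,suppress=True)
s=ctrl.read_state();im=ctrl.camera('wrist')[:,:,::-1].copy();cv2.imwrite('pics/w3.png',im);np.savez('w3.npz',t=s['tcp_pos'],R=s['orientation'])
print(s['tcp_pos'],s['orientation'],s['qpos'])
x,y=proj([.571,.347,.17],s).astype(int);print(x,y);x0,y0=max(0,x-65),max(0,y-50);print(x0,y0)
cv2.imwrite('pics/w3c.png',cv2.resize(im[y0:y0+110,x0:x0+130],None,fx=5,fy=5,interpolation=cv2.INTER_CUBIC))
E
```

```text
[0.5715 0.3466 0.3038] [[-0.0445 -0.999  -0.0001]
 [-0.999   0.0445 -0.0003]
 [ 0.0003  0.0001 -1.    ]] [  21.1125   33.015    42.459    -0.0161  104.5401 -156.343 ]
281 201
216 151
```

View pics/w3c.png

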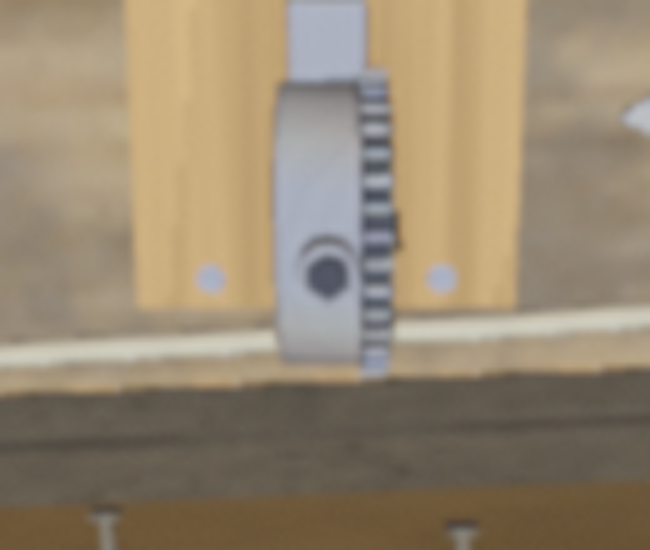

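```bash
python3 - <<'E'
from h import *
np.set_printoptions(precision=4,suppress=True)
d=np.load('w3.npz');s=dict(tcp_pos=d['t'],orientation=d['R'])
C=lambda x,y:(216+x/5-.4,151+y/5-.4)
print('stem',onz('wrist',C(326,278),.187,s));
for x in(287,327,367):print('base',onz('wrist',C(x,60),.100,s))
for x in(275,360,393):print('case',onz('wrist',C(x,222),.175,s))
E
```

```text
stem [0.5711 0.3463 0.187 ]
base [0.579  0.3218 0.1   ]
base [0.57   0.3222 0.1   ]
base [0.561  0.3226 0.1   ]
case [0.5801 0.3389 0.175 ]
case [0.5646 0.3396 0.175 ]
case [0.5586 0.3399 0.175 ]
```

>>> jog_arm --targets '[{"fingers": 1,"x": 0,"y": 0.001,"z": 0.03,"spin": 0},{"fingers": 1,"x": 0,"y": 0.001,"z": 0.06,"spin": 0},{"fingers": 1,"x": 0,"y": 0.001,"z": 0.09,"spin": 0},{"fingers": 1,"x": 0,"y": 0.001,"z": 0.115,"spin": 0},{"fingers": 1,"x": 0,"y": 0.001,"z": 0.14,"spin": 0},{"fingers": 1,"x": 0,"y": 0.001,"z": 0.155,"spin": 0},{"fingers": 1,"x": 0,"y": 0.001,"z": 0.159,"spin": 0},{"fingers": 1,"x": 0,"y": 0.001,"z": 0.159,"spin": 0}]'

```text
clock: 16.02
tcp_pos: [0.5704, 0.3462, 0.1443]
orientation: [[-0.045, -0.999, -0.002], [-0.999, 0.045, -0.001], [0.001, 0.002, -1.0]]
force: [0.1, -0.2, 0.3]
opening: 1.001
grasp_force: 0.0
```

>>> jog_arm --targets '[{"fingers": 0,"x": 0,"y": 0,"z": 0,"spin": 0},{"fingers": -0.3,"x": 0,"y": 0,"z": 0,"spin": 0},{"fingers": -0.4,"x": 0,"y": 0,"z": 0,"spin": 0},{"fingers": -0.6,"x": 0,"y": 0,"z": 0,"spin": 0},{"fingers": -1,"x": 0,"y": 0,"z": 0,"spin": 0},{"fingers": -1,"x": 0,"y": 0,"z": 0,"spin": 0},{"fingers": -1,"x": 0,"y": 0,"z": 0,"spin": 0},{"fingers": -1,"x": 0,"y": 0,"z": 0,"spin": 0}]' --squeeze 60

```text
clock: 16.68
tcp_pos: [0.5708, 0.3473, 0.1455]
orientation: [[-0.043, -0.999, 0.001], [-0.999, 0.043, 0.0], [-0.0, -0.001, -1.0]]
force: [0.6, -0.6, 4.0]
opening: 0.265
grasp_force: 60.5
```

>>> jog_arm --targets '[{"fingers": -1,"x": 0,"y": 0,"z": -0.015,"spin": 0},{"fingers": -1,"x": 0,"y": 0,"z": -0.045,"spin": 0},{"fingers": -1,"x": 0,"y": 0,"z": -0.08,"spin": 0},{"fingers": -1,"x": 0,"y": 0,"z": -0.115,"spin": 0},{"fingers": -1,"x": 0,"y": 0,"z": -0.145,"spin": 0},{"fingers": -1,"x": 0,"y": 0,"z": -0.16,"spin": 3},{"fingers": -1,"x": 0.02,"y": 0.0025,"z": -0.16,"spin": 10},{"fingers": -1,"x": 0.045,"y": 0.005,"z": -0.16,"spin": 17},{"fingers": -1,"x": 0.075,"y": 0.0085,"z": -0.16,"spin": 24},{"fingers": -1,"x": 0.1,"y": 0.0115,"z": -0.16,"spin": 31}]'

```text
clock: 17.52
tcp_pos: [0.554, 0.2463, 0.3039]
orientation: [[-0.556, -0.831, -0.002], [-0.831, 0.556, -0.001], [0.002, 0.001, -1.0]]
force: [0.6, -0.6, -1.4]
opening: 0.267
grasp_force: 59.8
```

>>> jog_arm --targets '[{"fingers": -1,"x": 0.023,"y": -0.0105,"z": 0,"spin": 7},{"fingers": -1,"x": 0.046,"y": -0.021,"z": 0,"spin": 14},{"fingers": -1,"x": 0.069,"y": -0.0315,"z": 0,"spin": 21},{"fingers": -1,"x": 0.092,"y": -0.042,"z": 0,"spin": 28},{"fingers": -1,"x": 0.115,"y": -0.0525,"z": 0,"spin": 35},{"fingers": -1,"x": 0.138,"y": -0.063,"z": 0,"spin": 42},{"fingers": -1,"x": 0.161,"y": -0.0735,"z": 0,"spin": 49},{"fingers": -1,"x": 0.184,"y": -0.084,"z": 0,"spin": 56},{"fingers": -1,"x": 0.207,"y": -0.0945,"z": 0,"spin": 63},{"fingers": -1,"x": 0.23,"y": -0.1055,"z": 0,"spin": 70}]'

```text
clock: 18.35
tcp_pos: [0.5151, -0.0033, 0.3042]
orientation: [[-0.971, 0.239, -0.002], [0.239, 0.971, 0.0], [0.002, 0.0, -1.0]]
force: [0.6, -0.5, -2.3]
opening: 0.268
grasp_force: 59.8
```

>>> jog_arm --targets '[{"fingers": -1,"x": -0.002,"y": -0.016,"z": 0,"spin": -7},{"fingers": -1,"x": -0.004,"y": -0.032,"z": 0,"spin": -14},{"fingers": -1,"x": -0.005,"y": -0.046,"z": 0,"spin": -21},{"fingers": -1,"x": -0.005,"y": -0.048,"z": 0,"spin": -21},{"fingers": -1,"x": -0.005,"y": -0.048,"z": 0,"spin": -21},{"fingers": -1,"x": -0.005,"y": -0.048,"z": 0,"spin": -21},{"fingers": -1,"x": -0.005,"y": -0.048,"z": 0.05,"spin": -21},{"fingers": -1,"x": -0.005,"y": -0.048,"z": 0.05,"spin": -21},{"fingers": -1,"x": -0.005,"y": -0.048,"z": 0.05,"spin": -21},{"fingers": -1,"x": -0.005,"y": -0.048,"z": 0.05,"spin": -21}]'

```text
clock: 19.18
tcp_pos: [0.5098, -0.0497, 0.2555]
orientation: [[-0.991, -0.131, -0.0], [-0.131, 0.991, 0.0], [0.0, 0.0, -1.0]]
force: [-0.5, -0.1, -1.2]
opening: 0.267
grasp_force: 59.7
```

```bash
python3 - <<'E'
from h import *
s=ctrl.read_state();print(s['clock'],s['tcp_pos'],s['orientation'],s['force'])
im=[]
for n in('scene','side'):
    i=ctrl.camera(n)[:,:,::-1].copy();cv2.imwrite(f'pics/{n}2.png',i);im.append(i)
f=lambda i,x,y:cv2.resize(i[y:y+150,x:x+100],None,fx=4,fy=4,interpolation=cv2.INTER_CUBIC)
cv2.imwrite('pics/crop4.png',np.hstack([f(im[0],190,165),f(im[1],235,140)]))
E
```

```text
19.1833 [ 0.50978557 -0.0497282   0.25549776] [[-9.91405233e-01 -1.30826624e-01 -2.40560925e-04]
 [-1.30826665e-01  9.91405243e-01  1.65370627e-04]
 [ 2.16858481e-04  1.95421089e-04 -9.99999957e-01]] [-0.47941842 -0.12220937 -1.21358221]
```

View pics/crop4.png

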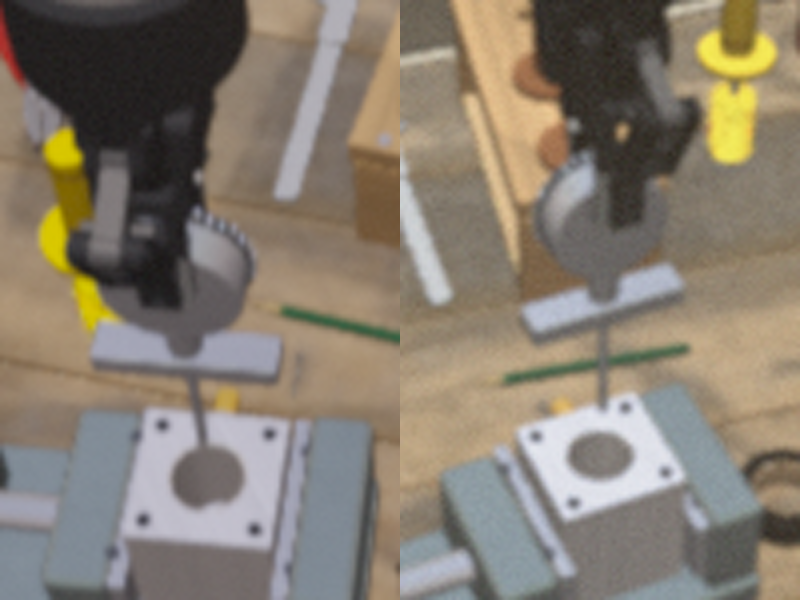

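```bash
python3 - <<'E'
from h import *
np.set_printoptions(precision=4,suppress=True)
S=lambda x,y:(190+x/4-.4,165+y/4-.4); D=lambda x,y:(235+x/4-.4,140+y/4-.4)
for n,a,b in [('tip',S(203,446),D(203,410)),('bore',S(208,477),D(200,455)),('barL bottom',S(92,368),D(133,339)),('barR bottom',S(276,381),D(284,290)),('piv',S(192,377),D(203,321))]:
    p=tri([ray('scene',a),ray('side',b)]);print(n,p)
z=.2555-.0575-.066
print(onz('scene',S(203,446),z),onz('side',D(203,410),z))
E
```

```text
tip [ 0.5098 -0.0533  0.1367]
bore [ 0.5086 -0.0515  0.1029]
barL bottom [ 0.4731 -0.0641  0.2054]
barR bottom [ 0.5478 -0.0557  0.2098]
piv [ 0.5103 -0.0527  0.1956]
[ 0.5087 -0.051   0.132 ] [ 0.511  -0.0491  0.132 ]
```

>>> jog_arm --targets '[{"fingers": -1,"x": 0.001,"y": 0,"z": 0.015,"spin": 0},{"fingers": -1,"x": 0.001,"y": 0,"z": 0.03,"spin": 0},{"fingers": -1,"x": 0.001,"y": 0,"z": 0.045,"spin": 0},{"fingers": -1,"x": 0.001,"y": 0,"z": 0.06,"spin": 0},{"fingers": -1,"x": 0.001,"y": 0,"z": 0.07,"spin": 0},{"fingers": -1,"x": 0.001,"y": 0,"z": 0.078,"spin": 0},{"fingers": -1,"x": 0.001,"y": 0,"z": 0.084,"spin": 0},{"fingers": -1,"x": 0.001,"y": 0,"z": 0.088,"spin": 0},{"fingers": -1,"x": 0.001,"y": 0,"z": 0.09,"spin": 0},{"fingers": -1,"x": 0.001,"y": 0,"z": 0.09,"spin": 0}]'

```text
clock: 20.12
tcp_pos: [0.5089, -0.0504, 0.1652]
orientation: [[-0.991, -0.131, 0.001], [-0.131, 0.991, -0.0], [-0.001, -0.0, -1.0]]
force: [-0.0, -0.4, 0.2]
opening: 0.269
grasp_force: 60.0
```

>>> jog_arm --targets '[{"fingers": -1,"x": 0,"y": 0,"z": 0.002,"spin": 0},{"fingers": -1,"x": 0,"y": 0,"z": 0.003,"spin": 0},{"fingers": -1,"x": 0,"y": 0,"z": 0.004,"spin": 0},{"fingers": -1,"x": 0,"y": 0,"z": 0.0045,"spin": 0},{"fingers": -1,"x": 0,"y": 0,"z": 0.0045,"spin": 0},{"fingers": -1,"x": 0,"y": 0,"z": 0.0045,"spin": 0}]'

```text
clock: 20.62
tcp_pos: [0.5087, -0.0504, 0.1605]
orientation: [[-0.991, -0.131, 0.001], [-0.131, 0.991, -0.0], [-0.0, -0.0, -1.0]]
force: [0.6, -0.8, -0.0]
opening: 0.263
grasp_force: 60.1
```

>>> jog_arm --targets '[{"fingers": -1,"x": 0,"y": 0,"z": 0.0005,"spin": 0},{"fingers": -1,"x": 0,"y": 0,"z": 0.001,"spin": 0},{"fingers": -1,"x": 0,"y": 0,"z": 0.001,"spin": 0},{"fingers": -1,"x": 0,"y": 0,"z": 0.001,"spin": 0}]'

```text
clock: 20.95
tcp_pos: [0.5087, -0.0504, 0.1596]
orientation: [[-0.991, -0.131, 0.001], [-0.131, 0.991, -0.0], [-0.001, -0.0, -1.0]]
force: [0.5, -0.4, 3.9]
opening: 0.271
grasp_force: 60.5
```

```bash
python3 -c "
from h import *
s=ctrl.read_state();print(s['tcp_pos'],s['force'],s['wrist_torque'])"
```

```text
[ 0.50873409 -0.05037295  0.15959307] [ 0.54990956 -0.40864261  3.88189697] [-0.12822615 -0.22475028  0.01275213]
```

>>> jog_arm --targets '[{"fingers": -1,"x": 0,"y": 0,"z": 0.0004,"spin": 0},{"fingers": -1,"x": 0,"y": 0,"z": 0.0004,"spin": 0},{"fingers": -1,"x": 0,"y": 0,"z": 0.0004,"spin": 0},{"fingers": -1,"x": 0,"y": 0,"z": 0.0004,"spin": 0},{"fingers": -1,"x": 0,"y": 0,"z": 0.0004,"spin": 0},{"fingers": -1,"x": 0,"y": 0,"z": 0.0004,"spin": 0}]'

```text
clock: 21.45
tcp_pos: [0.5088, -0.0504, 0.1595]
orientation: [[-0.991, -0.131, 0.001], [-0.131, 0.991, -0.0], [-0.001, -0.001, -1.0]]
force: [1.1, -0.3, 6.1]
opening: 0.27
grasp_force: 61.1
```

>>> jog_arm --targets '[{"fingers": -1,"x": 0,"y": 0,"z": 0.0003,"spin": 0},{"fingers": -1,"x": 0,"y": 0,"z": 0.0003,"spin": 0},{"fingers": -1,"x": 0,"y": 0,"z": 0.0003,"spin": 0},{"fingers": -1,"x": 0,"y": 0,"z": 0.0003,"spin": 0},{"fingers": -1,"x": 0,"y": 0,"z": 0.0003,"spin": 0},{"fingers": -1,"x": 0,"y": 0,"z": 0.0003,"spin": 0}]'

```text
clock: 21.95
tcp_pos: [0.5089, -0.0504, 0.1594]
orientation: [[-0.991, -0.131, 0.001], [-0.131, 0.991, -0.0], [-0.001, -0.001, -1.0]]
force: [-0.1, -0.2, 7.2]
opening: 0.264
grasp_force: 61.3
```

```bash
python3 - <<'E'
from h import *
f=lambda n,x,y:cv2.resize(ctrl.camera(n)[y:y+225,x:x+150,::-1],None,fx=2.66,fy=2.66,interpolation=cv2.INTER_CUBIC)
cv2.imwrite('pics/fin.png',np.hstack([f('scene',195,110),f('side',220,110)]))
s=ctrl.read_state();print(s['force'],s['wrist_torque'],s['tcp_pos'])
E
```

```text
[0.77041421 0.23900253 7.84729585] [-0.07059613 -0.01423213 -0.01988789] [ 0.50884334 -0.05037706  0.15939768]
```

View pics/fin.png

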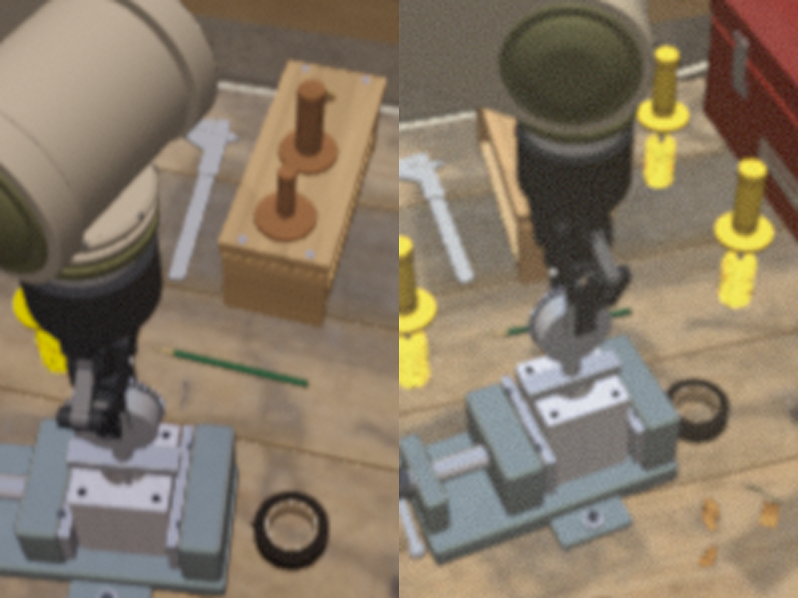

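The picture shows the thick brush upright in its middle hole (crop (310,120)) and the gauge's base flat across the bore (crop (120,460)). The force on the pump body is about 10 N including the gauge's weight. I'm handing in.

```bash
python3 -c "
from station import ctrl
print(ctrl.close_job())"
```

```text
the job is handed in; nothing more can be done
None
```

I pushed the thick brush to the bottom of the bore twice, drew it up each time and hung it back in its own hole; I then handed in at about 22 s still gripping the dial gauge, its base flat across the bore's mouth with roughly 10 N on it (no verdict came back, and I could not see the pin on its seat directly).

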